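# Reload the bench tape dispenser from the hook rack

## Robot

A 6-joint arm with a two-finger parallel gripper is mounted at the origin on a cart in front of the work surface, level with it; the furniture and walls round the work are solid. World frame = base frame: x ahead of the robot, y to its left, z up, the work surface at z = 0. Lengths are in m, angles in rad, forces in N, time in s.
With the tool pointing down it reaches from about 0.375 to 0.75 m from the base axis. Payload 9 kg.
Tool frame: the origin (TCP) lies between the finger pads; the fingertips stand 17 mm ahead of it and the grasp point (between the pads) lies 2 mm behind it; z points along the fingers, y is the direction in which the jaws open and shut (so a half turn about z gives the same grasp; the last joint's range is limited). The gripper opens to 85 mm and grips with 20 to 120 N. Pads are 22 mm wide; open, the fingers measure 114 mm over their backs; the gripper's body (76 mm by 85 mm) begins 54 mm behind the grasp point. The pads swing forward as they close: fully open they stand 13 mm farther back than shut.
Start: joints at [-1.36, 0.104, 0.097, 1.564, 0, 1.353], TCP at [0.249, -0.546, 0.248] pointing down, gripper open.
Joint ranges: [-2.99, 2.99], [-0.84, 1.86], [-1.1, 1.16], [-1.84, 2.11], [-1.51, 1.56], [-3.14, 3.14]. Speed limits (rad/s): [2.22, 2.22, 2.57, 3.14, 3.14, 3.14].

## Interface

Orientations are given as a 3x3 rotation matrix whose columns are the frame's x, y, z axes.
In Python, from workcell import bot, eyes gives the robot as it stands. The module is installed in compiled form; this text tells all that it offers.
- The arm moves only by the shell command python3 -m handwheel 'ROWS' [FORCE]. ROWS is JSON, a list of rows, each a list of 3 entries, a list of its own where there are three numbers: the shift along the tool's x, y, z in cm, then the turn about the tool's z in degrees, then the closure, from -1 (fully open) to 1 (shut). In form: [[[dx, dy, dz], twist, gripper], ...]. A call has 1 to 12 rows; each row is the pose to reach, as a shift and turn from the pose measured when the call began, along the tool's axes at that moment; what a row does not reach only later rows make up. A row lasts 1/12 s, in which the tool goes at most 41.7 mm and 7.16 degrees, less where a joint would pass 70% of its speed; a pose out of reach is approached as far as the arm can. A call with a gripper value outside its range is refused whole. The fingers move at their own pace and stop on an object; FORCE is the grip in N (left out, the last holds). Time passes only in rows, so rows that repeat a pose let the fingers close. It gives the time, the measured TCP pose, the force and the opening at its end, in the units of the state.
- bot.get_state(): the state, without advancing time (a new reading comes with each control period).
- eyes.capture(name): name is "scene" or "top" or "wrist"; returns a dict with "image" (400x640x3 uint8, blue, green, red), "fovy" (degrees; the focal length in pixels is half the picture's height over the tangent of half this angle, whatever the lens; pixels are square), "cx", "cy" (the principal point, pixels), "view" (4x4, takes a point from world to camera coordinates); the wrist camera has in their place "tool_from_camera" (4x4, takes a point from camera to tool coordinates, whose origin is the TCP and whose axes are the flange's). Camera axes: x right, y up, looking along -z (the intrinsics and any distortion apply to the point x, -y, -z); pixel columns grow to the right and rows downward; lengths in m; the calibration is good to about 2 mm. A picture is of the moment at which its call begins: read the wrist's pose just before it. There is no depth.
- bot.job_done(): hands the job in, once; it reports no verdict.
The state is a dict: "clock": time; "joint_pos": joint angles; "qd": joint speeds; "joint_torque": joint torques, N m; "tcp_pos": TCP position; "tool_rot": TCP orientation; "wrist_force": force on the tool from outside, world axes, zero at the start; "wrist_torque": the same for the moment, N m; "grip_width": finger opening in m.
Only numpy, scipy, OpenCV 4.12 (cv2) and the standard library are available. Lean on these libraries where they do the work, as an engineer would, in place of code of your own. Each camera call takes 0.05 s, during which the arm holds its last target. There are 200 camera calls.

## Task

The tape dispenser is empty: lift the wide roll of tape up and off its hook on the rack and load it on the dispenser's hub, pushed fully home against the side plate. Then swing the dispenser's brake bar over so that it rests on the roll, and let go. Leave the narrow roll hanging and everything else on the bench where it is.

Things in the scene. Friction and masses are not known exactly. Their poses are not given: they have to be found in the camera images.
- roll_wide: the WIDE roll of brown paper tape: a ring 120 mm outside diameter, 76 mm hole (cardboard core), 48 mm wide, about 0.3 kg. It starts hanging on one of the rack's two hooks, axis level. Origin at its centre; its x axis is the roll's axis (y and z are radial).
- roll_narrow: the NARROW roll of brown paper tape on the other hook: same 120 mm outside and 76 mm hole, only 24 mm wide. Origin at its centre, x axis along the roll's axis.
- rack: fixed grey hook rack, 290 mm wide: base plate 10 mm thick, two posts, cross rail with its top 201 mm high. Origin on the bench under the rail's middle; x points from the hooks' free ends back to the rail, y along the rail, z up. Two double-prong hooks reach 127 mm from the rail towards -x, at y = +80 and -80 mm; rolls hang 70 mm in front of the rail, their centres 29 mm below the prongs' axis.
- hook_left (a point): middle of the rack's +y hook where a roll hangs. The hook is two level parallel steel prongs 6 mm thick, 20 mm either side of this point, axis 200 mm above the bench; their free ends (57 mm in front of this point) turn up to 16 mm above the axis. The plate behind is 56 mm from this point. Axes as the rack's.
- hook_right (a point): the same point of the rack's -y hook, which is alike.
- dispenser: fixed grey bench tape dispenser, foot 215x90x18 mm. Origin on the bench below the hub's middle; x points to its back (away from guide roller and toothed cutter, 90 mm high, at x = -84 and -100 mm), y from the hub's free end to the upright side plate, z up. Plate: inner face at y = +24 mm, x -80 to 100 mm, 120 mm high (139 mm at the hub). A roll slides onto the hub from the -y end.
- seat (a point): where the centre of the wide roll comes to lie when it hangs on the hub fully home against the side plate: 6 mm below the hub's axis, 24 mm from the plate's inner face. Axes as the dispenser's (y = the hub's axis).
- hub_nose (a point): centre of the free end face of the black round hub: 64 mm diameter, axis along the dispenser's y, 115 mm above the bench, 57 mm long from the plate to here, its last 8 mm chamfered down to 50 mm diameter; it turns freely. Axes as the dispenser's.
- brake (a joint): hinge of the dispenser's brake bar, rad: 0 = lying on a roll seated on the hub; it starts raised and leaning back, about 1.2 to 1.45 (stop at 1.5); -0.28 = lowest, only with no roll there. Leaning back it stays by friction; well past upright it sinks on by its own weight.
- brake_grip (a point): middle of the brake bar's black handle: a level round bar 14 mm thick, 50 mm long, along the dispenser's y. It swings on a radius of 125 mm about brake_hinge, above and behind the hub when raised, and ends beside the free (-y) face of a seated roll, 36 mm from it. The bar's rubber sleeve (16 mm thick), next to the handle, bears on the roll.
- brake_hinge (a point): point on the brake's hinge axis (along the dispenser's y), level in y with brake_grip. Axes as the dispenser's: 82 mm behind the hub's axis, 105 mm above the bench.
- carton: bystander: small closed cardboard carton, 93x123x64 mm, lying. Origin at the middle of its underside.
- label_roll: bystander: white roll of labels standing on end, 95 mm diameter, 102 mm tall. Origin at the middle of its underside.
- stapler: bystander: desk stapler, 32x142x54 mm, long axis y. Origin at the middle of its underside.
- tape_measure: bystander: tape measure in a case, 35x66x64 mm, standing on its foot. Origin at the middle of its underside.
- marker: bystander: capped marker pen, 17x135x16 mm, lying, long axis y. Origin at the middle of its underside.
- carton_flat: bystander: small closed cardboard carton, 103x143x59 mm, lying. Origin at the middle of its underside.
- tape_spare: bystander: roll of clear tape lying flat on the bench, 109 mm diameter, 48 mm tall. Origin at the middle of its underside.

How it is judged:
By the outcome, as a careful person would: the job done as asked, in the order asked, and still so for the second after the job is handed in, with the robot touching nothing.
It also fails if it takes over 58 s, if anything falls off the work surface, if the arm or the gripper's body presses on something with over 40 N, if the wrist force passes 120 N, or if a joint passes its speed limit or range.

## Working session

There is one attempt and no reset: what is moved stays moved. The work goes in short steps, Python scripts to look and compute and a shell command to move; the robot and the scene stay as the last step left them, time stands still between calls to the robot, and variables do not carry over. Pictures are saved under pics/ and viewed, about 8 in all and at most 12, crops included, and the job is handed in when it is done.

```bash
mkdir -p pics; cat > h.py <<'E'
import numpy as np, cv2
from workcell import bot, eyes
def cap(n):
    s=bot.get_state(); c=eyes.capture(n)
    f=200/np.tan(np.radians(c['fovy'])/2); K=np.array([[f,0,c['cx']],[0,f,c['cy']],[0,0,1.]])
    if n=='wrist':
        T=np.eye(4);T[:3,:3]=np.array(s['tool_rot']);T[:3,3]=s['tcp_pos']
        W=T@np.array(c['tool_from_camera'])
    else: W=np.linalg.inv(np.array(c['view']))
    return dict(img=c['image'],K=K,W=W,keys=list(c.keys()),dist=c.get('distortion',c.get('dist')))
def ray(c,u,v):
    K=c['K'];d=np.array([(u-K[0,2])/K[0,0],-(v-K[1,2])/K[1,1],-1.])
    return c['W'][:3,3],c['W'][:3,:3]@d
def onz(c,u,v,z):
    o,d=ray(c,u,v);return o+d*(z-o[2])/d[2]
def proj(c,p):
    q=np.linalg.inv(c['W'])@np.append(p,1);K=c['K']
    return np.array([K[0,2]-K[0,0]*q[0]/q[2],K[1,2]+K[1,1]*q[1]/q[2]])
def tri(a,b):
    # rays
    A=np.zeros((3,3));r=np.zeros(3)
    for o,d in (a,b):
        d=d/np.linalg.norm(d);P=np.eye(3)-np.outer(d,d);A+=P;r+=P@o
    return np.linalg.solve(A,r)
E
python3 - <<'E'
from h import *
for n in('scene','top'):
    c=cap(n);cv2.imwrite(f'pics/{n}0.png',c['img']);print(c['keys'],c['dist'],c['W'].round(3),c['K'])
c=eyes.capture('top');print({k:v for k,v in c.items() if k!='image'})
s=bot.get_state();print(s['clock'],s['tool_rot'],s['joint_pos'])
E
```

```text
['image', 'fovy', 'cx', 'cy', 'view'] None [[-0.862  0.255 -0.438 -0.176]
 [-0.506 -0.461  0.729  1.082]
 [-0.016  0.85   0.527  0.979]
 [ 0.     0.     0.     1.   ]] [[518.76593723   0.         324.86175393]
 [  0.         518.76593723 196.08793763]
 [  0.           0.           1.        ]]
['image', 'fovy', 'cx', 'cy', 'view'] None [[-2.000e-03  9.990e-01 -4.400e-02  4.750e-01]
 [-1.000e+00 -1.000e-03  1.400e-02 -9.000e-02]
 [ 1.400e-02  4.400e-02  9.990e-01  1.594e+00]
 [ 0.000e+00  0.000e+00  0.000e+00  1.000e+00]] [[428.20546554   0.         323.66877109]
 [  0.         428.20546554 196.658255  ]
 [  0.           0.           1.        ]]
{'fovy': 50.07131103079158, 'cx': 323.66877109436405, 'cy': 196.658255003258, 'view': array([[-1.90772575e-03, -9.99903300e-01,  1.37749988e-02,
        -1.11413645e-01],
       [ 9.99010770e-01, -1.29366424e-03,  4.44500528e-02,
        -5.45906113e-01],
       [-4.44279343e-02,  1.38461707e-02,  9.98916634e-01,
        -1.56975460e+00],
       [ 0.00000000e+00,  0.00000000e+00,  0.00000000e+00,
         1.00000000e+00]])}
0.15 [[ 9.09484443e-01  4.15737874e-01 -2.60631579e-04]
 [ 4.15737917e-01 -9.09483909e-01  1.00149463e-03]
 [ 1.79319021e-04 -1.01919821e-03 -9.99999465e-01]] [-1.35973034e+00  1.04563954e-01  9.66559231e-02  1.56392217e+00
 -4.50322078e-05  1.35310822e+00]
```

View pics/scene0.png

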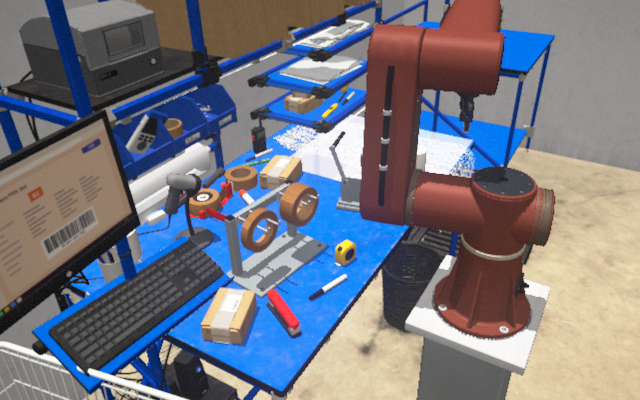

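View pics/top0.png

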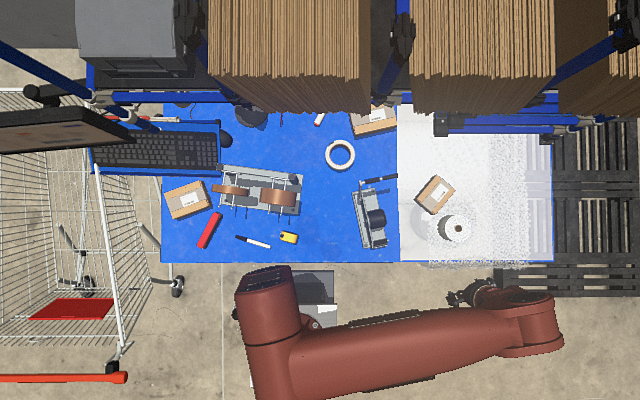

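```bash
python3 - <<'E'
import cv2
t=cv2.imread('pics/top0.png');s=cv2.imread('pics/scene0.png')
a=cv2.resize(t[155:260,205:405],None,fx=4,fy=4,interpolation=cv2.INTER_CUBIC)
cv2.imwrite('pics/c1.png',a)
E
```

```text
(no output)
```

View pics/c1.png

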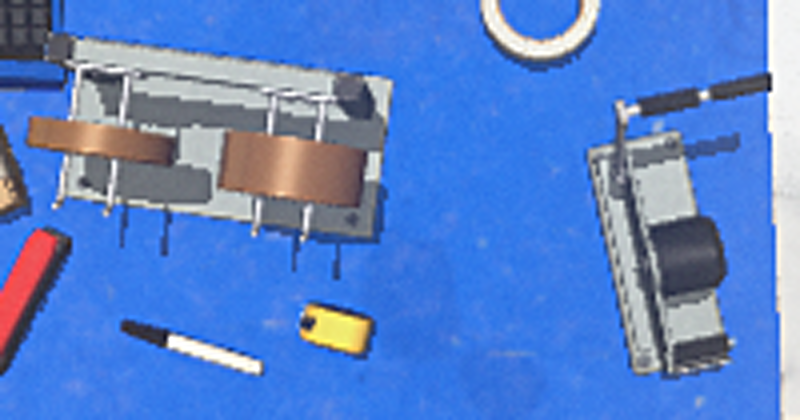

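```bash
python3 - <<'E'
from h import *
c=cap('top')
def P(x,y,z): return onz(c,205+x/4-.4,155+y/4-.4,z)
pr=lambda n,p:print(n,p.round(4))
a,b=P(257,231,.212),P(304,239,.212);m=(a+b)/2;pr('Rtips',m)
a2,b2=P(58,205,.212),P(108,211,.212);m2=(a2+b2)/2;pr('Ltips',m2)
ya=m2-m;print('sep',np.linalg.norm(ya)); ya/=np.linalg.norm(ya); print('yaw y',np.degrees(np.arctan2(-ya[0],ya[1])))
pr('prongbase',(P(273,97,.2)+P(320,103,.2))/2)
q=[P(*k,.195) for k in((222,133),(218,187),(367,145),(360,205))];pr('rollc',sum(q)/4)
# dispenser
for n,k,z in(('BL',(590,150),.018),('FL',(635,373),.018),('BR',(679,133),.018),('FR',(733,360),.018)):pr(n,P(*k,z))
pr('hubnose mid',P(722,252,.115));pr('hubplate',P(655,258,.115))
pr('handle end',P(770,80,.222));pr('handle start',P(705,95,.222));pr('sleeve start',P(638,108,.222))
E
```

```text
Rtips [0.4833 0.0482 0.212 ]
Ltips [0.5053 0.2069 0.212 ]
sep 0.16019248949562157
yaw y -7.889968596608159
prongbase [0.5933 0.0367 0.2   ]
rollc [0.5384 0.0409 0.195 ]
BL [ 0.5622 -0.2171  0.018 ]
FL [ 0.3573 -0.2575  0.018 ]
BR [ 0.5778 -0.2995  0.018 ]
FR [ 0.3689 -0.3477  0.018 ]
hubnose mid [ 0.4685 -0.3231  0.115 ]
hubplate [ 0.4634 -0.2651  0.115 ]
handle end [ 0.6073 -0.3462  0.222 ]
handle start [ 0.5952 -0.2936  0.222 ]
sleeve start [ 0.5847 -0.2395  0.222 ]
```

```bash
cat >> h.py <<'E'
def go(p,ang=None):
    "shift in cm, twist deg to reach world p with tool y at world angle ang"
    s=bot.get_state();R=np.array(s['tool_rot']);d=R.T@(np.array(p)-s['tcp_pos'])*100
    a=np.degrees(np.arctan2(R[1,1],R[0,1]));t=0 if ang is None else -((ang-a+90)%180-90)
    print('shift',d.round(2),'twist',round(t,1),'| t',round(s['clock'],2),'tcp',np.round(s['tcp_pos'],4),'yang',a.round(1),'F',np.round(s['wrist_force'],1),'w',round(s['grip_width'],4),'q',np.round(s['joint_pos'],2))
E
python3 - <<'E'
from h import *
print(eyes.capture('wrist')['tool_from_camera'].round(3),eyes.capture('wrist')['fovy'])
go([.42,-.36,.42],-78)
E
```

```text
[[ 0.     0.965  0.261  0.066]
 [ 1.    -0.    -0.001  0.   ]
 [-0.001  0.261 -0.965 -0.126]
 [ 0.     0.     0.     1.   ]] 62.17028172142171
shift [ 23.23  -9.79 -17.19] twist 12.6 | t 0.3 tcp [ 0.2495 -0.5456  0.2481] yang -65.4 F [0.1 0.5 0.4] w 0.0855 q [-1.36  0.1   0.1   1.56  0.    1.35]
```

```bash
python3 -m handwheel '[[[0,0,-8],0,-1],[[0,0,-17],0,-1],[[4,-2,-17],2,-1],[[8,-3.5,-17],4,-1],[[12,-5,-17],6,-1],[[16,-6.5,-17],8,-1],[[20,-8,-17],10,-1],[[23.2,-9.8,-17.2],12.6,-1],[[23.2,-9.8,-17.2],12.6,-1],[[23.2,-9.8,-17.2],12.6,-1],[[23.2,-9.8,-17.2],12.6,-1]]'
python3 - <<'E'
from h import *
go([.42,-.36,.42],-78)
c=cap('wrist');cv2.imwrite('pics/w1.png',c['img']);np.savez('w1.npz',K=c['K'],W=c['W'])
E
```

```text
clock: 1.22
tcp_pos: [0.4209, -0.3587, 0.4206]
tool_rot: [[0.978, 0.211, 0.0], [0.211, -0.978, -0.0], [0.0, 0.0, -1.0]]
wrist_force: [-0.1, -0.2, -0.4]
grip_width: 0.0851
shift [-0.11  0.11  0.06] twist 0.2 | t 1.22 tcp [ 0.4209 -0.3587  0.4206] yang -77.8 F [-0.1 -0.2 -0.4] w 0.0851 q [-0.94  0.08  0.4   1.88  0.    1.99]
```

View pics/w1.png

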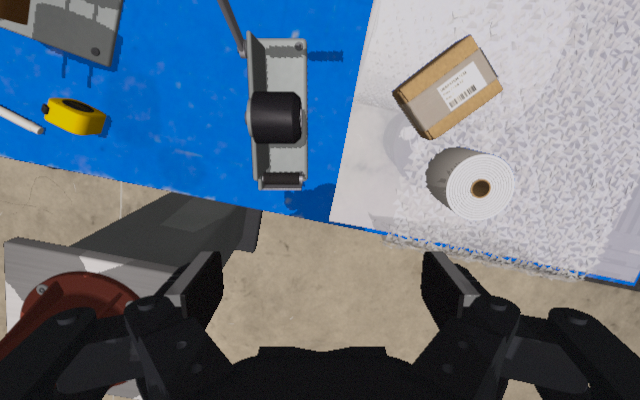

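```bash
python3 - <<'E'
from h import *
z=np.load('w1.npz');c=dict(K=z['K'],W=z['W']);im=cv2.imread('pics/w1.png')
g=im.max(2)
for v in (88,91,94,100,105,110,117,125,130,135,140,143,146):print(v,''.join('#' if x<70 else('+' if x<110 else '.') for x in g[v,235:325]))
for u in(265,280,290):print(u,''.join('#' if x<70 else('+' if x<110 else '.') for x in g[80:160,u]))
pr=lambda n,p:print(n,p.round(4))
for n,k,h in(('BL',(250,38),.018),('BR',(306,39),.018),('R',(307,170),.018),('FR',(307,188),.018)):pr(n,onz(c,*k,h))
E
```

```text
88 ..................+############+.......................................+..................
91 ..................+#############++.....................................+..................
94 .................+###########################################+.........+..................
100 ...............+##################################################.....+..................
105 ...............+##################################################+....+..................
110 ...............+#################################################..++.....................
117 ................+#++++#++++++++++++++++++++++++++++++++++########..+++++..................
125 ................#################################################+.+++++..................
130 ................+#################################################+++++++.................
135 ...............++#################################################+++++++.................
140 ...................#############################################++++++++..................
143 ....................+#######################################+++++++++++.+.................
146 .....................+############+++++++++++++++++++++++++++++++++.....+.................
265 #################################+++++++########################################
280 ............######################++++++++######################+++.............
290 ............#######################++++++++#####################++++............
BL [ 0.5647 -0.2216  0.018 ]
BR [ 0.5806 -0.3016  0.018 ]
R [ 0.3919 -0.3416  0.018 ]
FR [ 0.3628 -0.3475  0.018 ]
```

```bash
python3 - <<'E'
from h import *
z=np.load('w1.npz');c=dict(K=z['K'],W=z['W'])
yw=np.radians(11.8);X=np.array([np.cos(yw),np.sin(yw),0]);Y=np.array([-X[1],X[0],0])
for u in(270,285,300.3):
    o,d1=ray(c,u,91.5);_,d2=ray(c,u,143.7)
    n=lambda d:d/np.linalg.norm(d-Y*(d@Y))
    d=n(d1)+n(d2);p=o+d*(.115-o[2])/d[2]
    w=[onz(c,u,91.5,.115),onz(c,u,143.7,.115)]
    print(u,p.round(4),(w[0]-w[1])@X)
nose=p;print('origin',(nose+Y*.033).round(4),'seat',(nose+Y*.033)[:2])
O=nose+Y*.033
for q in([.5647,-.2216,.018],[.5806,-.3016,.018],[.3628,-.3475,.018]):print(((q-O)@X).round(4),((q-O)@Y).round(4))
for a in(1.2,1.3,1.45):
    t=np.radians(147)-a; h=O+X*(.082+.125*np.cos(t))-Y*.060; print(a,h.round(3),.105+.125*np.sin(t))
E
```

```text
270 [ 0.4641 -0.2833  0.115 ] 0.06387502228820849
285 [ 0.4681 -0.3018  0.115 ] 0.06387239071697812
300.3 [ 0.4722 -0.3207  0.115 ] 0.06386970587021185
origin [ 0.4655 -0.2884  0.115 ] seat [ 0.46545301 -0.28837927]
0.1108 0.0451
0.11 -0.0365
-0.1126 -0.0369
1.2 [ 0.583 -0.325  0.115] 0.2273784909129819
1.3 [ 0.595 -0.323  0.115] 0.2242247743127556
1.45 [ 0.612 -0.319  0.115] 0.21727371000314696
```

```bash
python3 -c "
from h import *
go([.539,.0405,.36],-7.9)"
```

```text
shift [ 20.   -36.66   6.01] twist -70.0 | t 1.27 tcp [ 0.42   -0.3598  0.4201] yang -77.9 F [0.3 0.3 0.1] w 0.0855 q [-0.94  0.08  0.4   1.88 -0.    1.99]
```

```bash
python3 -m handwheel '[[[2,-3.5,0],-7,-0.53],[[4,-7,0],-14,-0.53],[[6,-10.5,0],-21,-0.53],[[8,-14,0],-28,-0.53],[[10,-17.5,0],-35,-0.53],[[12,-21,0],-42,-0.53],[[14,-25,0],-49,-0.53],[[16,-29,0],-56,-0.53],[[18,-33,2],-63,-0.53],[[20,-36.7,4],-70,-0.53],[[20,-36.7,6],-70,-0.53],[[20,-36.7,6],-70,-0.53]]'
python3 -m handwheel '[[[0,0,0],0,-0.53],[[0,0,0],0,-0.53]]' >/dev/null
python3 - <<'E'
from h import *
go([.539,.0405,.32],-7.9)
c=cap('wrist');cv2.imwrite('pics/w2.png',c['img']);np.savez('w2.npz',K=c['K'],W=c['W'])
E
```

```text
clock: 2.27
tcp_pos: [0.5383, 0.0429, 0.3545]
tool_rot: [[0.136, 0.991, -0.007], [0.991, -0.136, 0.002], [0.001, -0.007, -1.0]]
wrist_force: [-0.4, -0.0, -0.8]
grip_width: 0.0654
shift [-0.1   0.13  3.41] twist 0.0 | t 2.43 tcp [0.5381 0.0416 0.3541] yang -7.9 F [ 0.5 -0.7 -0.5] w 0.0655 q [-0.17 -0.02  0.17  1.76  0.    1.54]
```

View pics/w2.png

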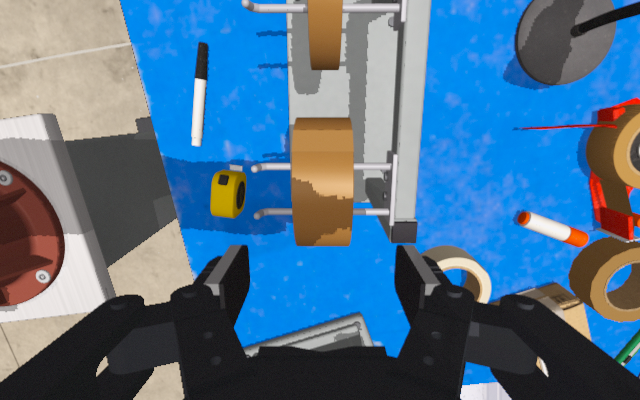

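```bash
python3 - <<'E'
from h import *
z=np.load('w2.npz');c=dict(K=z['K'],W=z['W']);im=cv2.imread('pics/w2.png')
b=im[:,:,0].astype(int);r=im[:,:,2].astype(int)
m=((r-b)>25)
for v in(150,165,180,200,220):print(v,[u for u in range(280,365) if m[v,u]][:1],[u for u in range(280,365) if m[v,u]][-1:])
for u in(272,280,368,380):print(u,[int(x) for x in im[155:225,u].min(1)])
E
```

```text
150 [291] [353]
165 [291] [353]
180 [292] [353]
200 [292] [353]
220 [293] [351]
272 [1, 13, 27, 31, 23, 20, 15, 60, 156, 190, 209, 218, 209, 191, 144, 52, 0, 0, 0, 0, 0, 0, 0, 0, 0, 0, 0, 12, 19, 26, 33, 38, 40, 40, 37, 33, 33, 27, 20, 12, 0, 0, 0, 0, 0, 0, 0, 6, 3, 8, 15, 20, 29, 98, 125, 137, 150, 144, 133, 99, 43, 13, 10, 1, 0, 0, 0, 0, 0, 0]
280 [0, 0, 0, 0, 0, 0, 0, 59, 156, 190, 209, 219, 208, 189, 143, 55, 0, 0, 0, 0, 0, 0, 0, 0, 0, 0, 0, 0, 0, 0, 0, 0, 0, 0, 0, 9, 15, 19, 23, 24, 21, 20, 14, 8, 4, 0, 0, 0, 0, 0, 0, 0, 19, 98, 126, 139, 149, 145, 136, 101, 46, 30, 40, 39, 31, 22, 20, 14, 0, 0]
368 [192, 192, 192, 193, 193, 193, 192, 174, 167, 188, 209, 225, 213, 193, 170, 184, 193, 192, 192, 194, 194, 193, 153, 91, 78, 79, 78, 76, 72, 73, 72, 72, 73, 71, 70, 71, 73, 72, 72, 70, 72, 75, 81, 126, 158, 184, 185, 125, 0, 0, 0, 0, 0, 120, 171, 196, 225, 220, 201, 168, 84, 0, 0, 0, 0, 0, 0, 0, 0, 0]
380 [193, 194, 192, 193, 194, 192, 192, 172, 167, 189, 208, 225, 212, 189, 161, 147, 182, 194, 194, 195, 194, 194, 153, 95, 83, 80, 84, 81, 81, 81, 80, 82, 80, 80, 82, 79, 77, 75, 78, 76, 76, 77, 78, 79, 79, 78, 79, 78, 74, 75, 74, 75, 73, 122, 169, 195, 223, 220, 204, 170, 112, 72, 72, 73, 71, 73, 72, 69, 60, 49]
```

```bash
python3 - <<'E'
from h import *
z=np.load('w2.npz');c=dict(K=z['K'],W=z['W'])
pa=[onz(c,u,v,.2) for u in(276,374) for v in(166,211.4)]
print(np.round(pa,4), np.linalg.norm(pa[0]-pa[1]))
X=np.array([.9905,-.1374,0]);Y=np.array([.1374,.9905,0])
mid=(pa[0]+pa[1])/2;e=[onz(c,u,180,.231) for u in(291.7,353.3)];rc=(e[0]+e[1])/2
print('width',np.linalg.norm(e[0]-e[1]),'along',rc@X,'lat',mid@Y,((pa[2]+pa[3])/2)@Y)
p=X*(rc@X)+Y*(mid@Y);print('roll',p.round(4))
go([p[0],p[1],.222],-7.9)
E
```

```text
[[0.5019 0.0675 0.2   ]
 [0.495  0.0278 0.2   ]
 [0.5844 0.0563 0.2   ]
 [0.5805 0.0162 0.2   ]] 0.04035997975887064
width 0.04703184192493832 along 0.5275499903787261 lat 0.11570017333830313 0.1158969086908347
roll [0.5384 0.0421 0.    ]
shift [ 0.08  0.09 13.29] twist -0.0 | t 2.48 tcp [0.5384 0.0413 0.3549] yang -7.9 F [-0.4 -0.6  0.2] w 0.0652 q [-0.17 -0.02  0.17  1.76  0.    1.54]
```

```bash
python3 -m handwheel '[[[0.1,0.1,4],0,-0.53],[[0.1,0.1,8],0,-0.53],[[0.1,0.1,11],0,-0.53],[[0.1,0.1,13.2],0,-0.53],[[0.1,0.1,13.2],0,-0.53],[[0.1,0.1,13.2],0,-0.53],[[0.1,0.1,13.2],0,-0.2],[[0.1,0.1,13.2],0,0],[[0.1,0.1,13.2],0,0.2],[[0.1,0.1,13.2],0,0.2],[[0.1,0.1,13.2],0,0.2]]' 50
python3 - <<'E'
from h import *
go([.5384,.0421,.223],-7.9)
c=cap('wrist');cv2.imwrite('pics/w3.png',c['img']);np.savez('w3.npz',K=c['K'],W=c['W'])
E
```

```text
clock: 3.4
tcp_pos: [0.5398, 0.0416, 0.2261]
tool_rot: [[0.138, 0.99, -0.003], [0.99, -0.138, -0.0], [-0.001, -0.003, -1.0]]
wrist_force: [-2.2, -2.0, 8.4]
grip_width: 0.0467
shift [ 0.03 -0.14  0.31] twist -0.0 | t 3.4 tcp [0.5398 0.0416 0.2261] yang -7.9 F [-2.2 -2.   8.4] w 0.0467 q [-0.16 -0.07 -0.12  1.52 -0.    1.55]
```

View pics/w3.png

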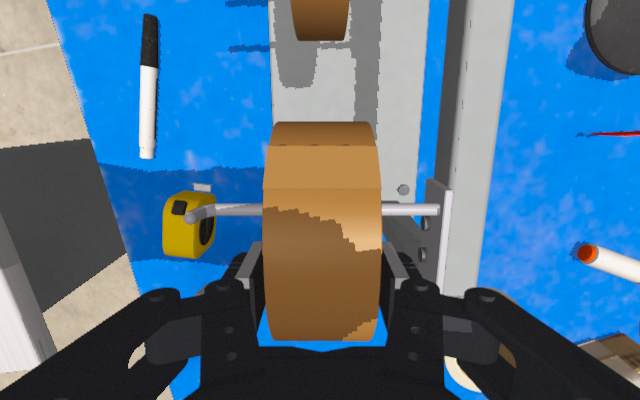

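```bash
python3 -m handwheel '[[[0,0,-0.7],0,0.3],[[0,0,-1.5],0,0.3],[[0,0,-2.5],0,0.3],[[0,0,-3.4],0,0.3],[[0,0,-3.4],0,0.3],[[0,0,-3.4],0,0.3]]' 60
python3 - <<'E'
from h import *
go([.5384,.0421,.260],-7.9)
c=cap('wrist');cv2.imwrite('pics/w4.png',c['img'])
E
```

```text
clock: 3.95
tcp_pos: [0.5404, 0.0416, 0.261]
tool_rot: [[0.138, 0.99, -0.002], [0.99, -0.138, -0.0], [-0.001, -0.002, -1.0]]
wrist_force: [-0.9, 1.1, -3.6]
grip_width: 0.0468
shift [ 0.02 -0.2   0.1 ] twist -0.0 | t 3.95 tcp [0.5404 0.0416 0.261 ] yang -7.9 F [-0.9  1.1 -3.6] w 0.0468 q [-0.16 -0.07 -0.05  1.59 -0.    1.55]
```

View pics/w4.png

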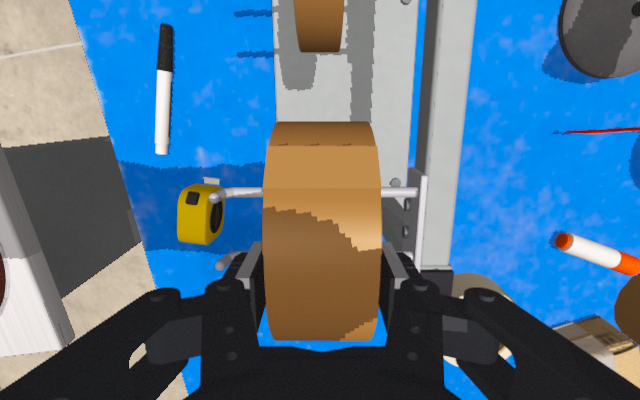

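```bash
python3 -m handwheel '[[[0,-2,0],0,0.3],[[0,-4.5,0],0,0.3],[[0,-7,0],0,0.3],[[0,-9.5,0],0,0.3],[[0,-11.5,0],0,0.3],[[0,-11.5,0],0,0.3],[[0,-11.5,-3],0,0.3],[[0,-11.5,-7],0,0.3],[[0,-11.5,-9],0,0.3],[[0,-11.5,-9],0,0.3]]'
python3 -c "
from h import *
go([.485,-.381,.345],-78.1)"
```

```text
clock: 4.83
tcp_pos: [0.4277, 0.0573, 0.3546]
tool_rot: [[0.138, 0.99, 0.003], [0.99, -0.138, -0.001], [-0.001, 0.003, -1.0]]
wrist_force: [-0.3, -0.2, -3.1]
grip_width: 0.0466
shift [-42.62  11.74   1.03] twist 70.2 | t 4.83 tcp [0.4277 0.0573 0.3546] yang -7.9 F [-0.3 -0.2 -3.1] w 0.0466 q [-0.17 -0.35 -0.13  1.79 -0.    1.54]
```

```bash
python3 -m handwheel '[[[-3,0.8,0],6,0.3],[[-6.5,1.8,0],12,0.3],[[-10,2.8,0],18,0.3],[[-14,3.8,0],24,0.3],[[-18,5,0],30,0.3],[[-22,6,0],36,0.3],[[-26,7.1,0],42,0.3],[[-30,8.2,0],48,0.3],[[-33.5,9.2,0],54,0.3],[[-37,10.2,0],60,0.3],[[-40,11,0],66,0.3],[[-42.6,11.7,1],70.2,0.3]]'
python3 -m handwheel '[[[0,0,0],0,0.3],[[0,0,0],0,0.3]]' >/dev/null
python3 -c "
from h import *
go([.485,-.381,.172],-78.1)"
```

```text
clock: 5.83
tcp_pos: [0.4847, -0.3836, 0.3445]
tool_rot: [[0.98, 0.199, 0.003], [0.199, -0.98, -0.002], [0.003, 0.002, -1.0]]
wrist_force: [-0.0, -1.2, -1.4]
grip_width: 0.0465
shift [ 0.16 -0.34 16.89] twist -0.6 | t 6.0 tcp [ 0.4841 -0.385   0.3409] yang -78.7 F [ 0.3  1.1 -3.1] w 0.0466 q [-0.88  0.21  0.39  1.75  0.    2.06]
```

```bash
python3 -m handwheel '[[[0.2,-0.3,4],-0.6,0.3],[[0.2,-0.3,8],-0.6,0.3],[[0.2,-0.3,12],-0.6,0.3],[[0.2,-0.3,15],-0.6,0.3],[[0.2,-0.3,16.9],-0.6,0.3],[[0.2,-0.3,16.9],-0.6,0.3],[[0.2,-0.3,16.9],-0.6,0.3]]'
python3 - <<'E'
from h import *
go([.485,-.381,.172],-78.1)
c=cap('wrist');cv2.imwrite('pics/w5.png',c['img']);np.savez('w5.npz',K=c['K'],W=c['W'])
E
```

```text
clock: 6.58
tcp_pos: [0.4852, -0.3799, 0.1713]
tool_rot: [[0.978, 0.208, -0.001], [0.208, -0.978, 0.004], [-0.0, -0.004, -1.0]]
wrist_force: [0.3, 0.3, -2.2]
grip_width: 0.0467
shift [-0.04  0.11 -0.07] twist 0.1 | t 6.58 tcp [ 0.4852 -0.3799  0.1713] yang -78.0 F [ 0.3  0.3 -2.2] w 0.0467 q [-0.88  0.16  0.01  1.43  0.    2.05]
```

View pics/w5.png

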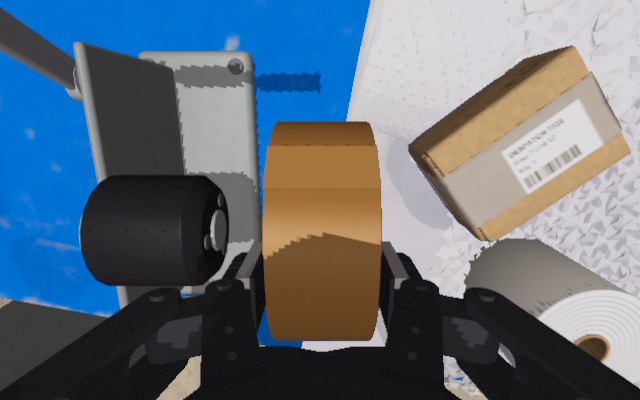

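```bash
python3 - <<'E'
from h import *
z=np.load('w5.npz');c=dict(K=z['K'],W=z['W']);im=cv2.imread('pics/w5.png');g=im.max(2)
for u in(110,130,150):print(u,[int(x) for x in g[168:182,u]],[int(x) for x in g[276:294,u]])
yw=np.radians(11.9);X=np.array([np.cos(yw),np.sin(yw),0]);Y=np.array([-X[1],X[0],0])
def ax(u,v1,v2,z):
    o,d1=ray(c,u,v1);_,d2=ray(c,u,v2)
    n=lambda d:d/np.linalg.norm(d-Y*(d@Y))
    d=n(d1)+n(d2);p=o+d*(z-o[2])/d[2]
    return p
h=ax(140,175,285,.115);r=ax(322,122,340,.116)
print('hub',h.round(4),'roll',r.round(4),'x hub-roll mm',(h-r)@X*1000)
E
```

```text
110 [53, 56, 55, 54, 54, 55, 55, 44, 27, 22, 19, 23, 23, 27] [32, 35, 33, 34, 33, 33, 33, 30, 29, 81, 193, 213, 214, 214, 214, 214, 214, 215]
130 [55, 55, 55, 54, 55, 56, 45, 28, 20, 21, 21, 20, 26, 26] [37, 38, 36, 34, 32, 31, 29, 30, 31, 31, 49, 55, 54, 55, 54, 55, 56, 54]
150 [52, 54, 53, 56, 53, 53, 45, 32, 19, 22, 24, 23, 26, 25] [37, 34, 37, 33, 34, 34, 31, 29, 32, 33, 50, 56, 56, 56, 45, 31, 29, 26]
hub [ 0.4633 -0.2766  0.115 ] roll [ 0.4865 -0.38    0.116 ] x hub-roll mm -1.4675233433031296
```

```bash
python3 -m handwheel '[[[0,-2,0],0,0.3],[[0,-4,0],0,0.3],[[0,-5.5,0],0,0.3],[[0,-7,0],0,0.3],[[0,-8.3,0],0,0.3],[[0,-8.3,0],0,0.3],[[0,-8.3,0],0,0.3]]'
python3 -c "
from h import *
go([.4655,-.2884,.172],-78.1)"
```

```text
clock: 7.22
tcp_pos: [0.4695, -0.3001, 0.1755]
tool_rot: [[0.978, 0.209, 0.003], [0.209, -0.978, -0.001], [0.003, 0.002, -1.0]]
wrist_force: [0.3, -0.2, -1.3]
grip_width: 0.0467
shift [-0.15 -1.22  0.34] twist 0.2 | t 7.22 tcp [ 0.4695 -0.3001  0.1755] yang -77.9 F [ 0.3 -0.2 -1.3] w 0.0467 q [-0.8  -0.03 -0.17  1.43  0.    2.13]
```

```bash
python3 -m handwheel '[[[0,0,0.4],0,0.3],[[-0.15,-0.4,0.4],0,0.3],[[-0.15,-0.8,0.4],0,0.3],[[-0.15,-1.1,0.4],0,0.3],[[-0.15,-1.3,0.4],0,0.3],[[-0.15,-1.4,0.4],0,0.3],[[-0.15,-1.5,0.4],0,0.3],[[-0.15,-1.5,0.4],0,0.3]]'
python3 -c "
from h import *
go([.4655,-.2884,.172],-78.1)"
```

```text
clock: 7.88
tcp_pos: [0.4652, -0.287, 0.1718]
tool_rot: [[0.978, 0.208, 0.004], [0.208, -0.978, -0.004], [0.003, 0.005, -1.0]]
wrist_force: [2.1, -6.5, -5.5]
grip_width: 0.0465
shift [-0.    0.14 -0.02] twist 0.1 | t 7.88 tcp [ 0.4652 -0.287   0.1718] yang -78.0 F [ 2.1 -6.5 -5.5] w 0.0465 q [-0.79 -0.07 -0.21  1.42  0.    2.14]
```

```bash
python3 -m handwheel '[[[0,-0.2,0],0,0.3],[[0,-0.3,0.3],0,0.3],[[0,-0.3,0.6],0,0.3],[[0,-0.3,0.8],0,0.3],[[0,-0.3,0.8],0,0.3]]'
python3 -c "
from h import *
go([.4655,-.2884,.164],-78.1)"
```

```text
clock: 8.3
tcp_pos: [0.4657, -0.2866, 0.1653]
tool_rot: [[0.978, 0.207, 0.007], [0.207, -0.978, -0.009], [0.005, 0.011, -1.0]]
wrist_force: [2.7, -10.0, -1.3]
grip_width: 0.0467
shift [-0.05  0.17  0.13] twist 0.1 | t 8.3 tcp [ 0.4657 -0.2866  0.1653] yang -78.0 F [  2.7 -10.   -1.3] w 0.0467 q [-0.79 -0.07 -0.23  1.4  -0.    2.14]
```

```bash
python3 -m handwheel '[[[0,0,0.1],0,0.3],[[0,0.2,0.1],0,0],[[0,0.2,0.1],0,-0.3],[[0,0.2,0.1],0,-0.4],[[0,0.2,0.1],0,-0.5],[[0,0.2,-2],0,-0.5],[[0,0.2,-5],0,-0.5],[[0,0.2,-9],0,-0.5],[[0,2,-9],0,1],[[0,4,-9],0,1],[[0,6,-9],0,1],[[0,7,-9],0,1]]'
python3 - <<'E'
from h import *
go([.480,-.357,.140],-78.1)
c=cap('wrist');cv2.imwrite('pics/w6.png',c['img']);np.savez('w6.npz',K=c['K'],W=c['W'])
E
```

```text
clock: 9.3
tcp_pos: [0.4798, -0.3559, 0.256]
tool_rot: [[0.978, 0.206, 0.007], [0.207, -0.978, -0.01], [0.005, 0.011, -1.0]]
wrist_force: [0.8, -0.1, -0.5]
grip_width: 0.0157
shift [-0.05 -0.02 11.6 ] twist 0.0 | t 9.3 tcp [ 0.4798 -0.3559  0.256 ] yang -78.1 F [ 0.8 -0.1 -0.5] w 0.0157 q [-0.86  0.08  0.09  1.56 -0.    2.08]
```

View pics/w6.png

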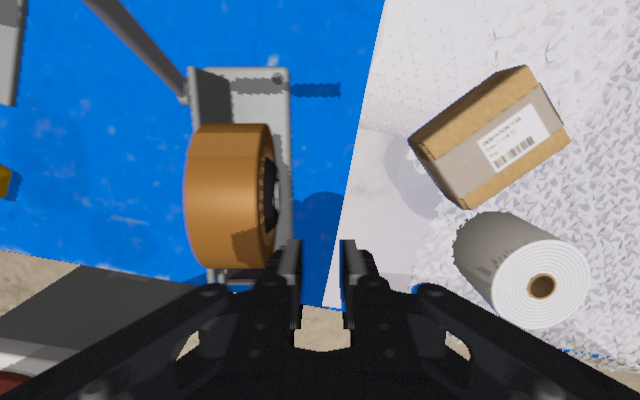

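```bash
python3 -m handwheel '[[[0,0,4],0,1],[[0,0,8],0,1],[[0,0,9],0,1],[[0,0,9],0,1],[[0,-1.5,9],0,1],[[0,-2.4,9],0,1],[[0,-2.8,9],0,1],[[0,-3.1,9],0,1],[[0,-3.4,9],0,1],[[0,-3.6,9],0,1],[[0,-3.6,9],0,1]]'
python3 -c "
from h import *
go([.4655,-.2884,.164],-78.1)"
```

```text
clock: 10.27
tcp_pos: [0.4736, -0.3238, 0.167]
tool_rot: [[0.979, 0.205, 0.009], [0.205, -0.979, -0.014], [0.006, 0.015, -1.0]]
wrist_force: [1.5, -6.5, 5.0]
grip_width: 0.0001
shift [-0.07 -3.63  0.24] twist -0.1 | t 10.27 tcp [ 0.4736 -0.3238  0.167 ] yang -78.2 F [ 1.5 -6.5  5. ] w 0.0001 q [-0.83  0.   -0.15  1.4  -0.    2.11]
```

```bash
python3 -m handwheel '[[[0,-0.3,0],0,1],[[0,-0.6,0],0,1],[[0,-0.8,0],0,1],[[0,-0.8,0],0,1]]'
python3 -m handwheel '[[[0,1.5,0],0,1],[[0,4,0],0,1],[[0,7,0],0,1],[[0,9,-2],0,1],[[0,9,-6],0,1],[[0,9,-8],0,1],[[0,9,-8],0,1]]'
python3 - <<'E'
from h import *
go([.4655,-.2884,.164],-78.1)
c=cap('wrist');np.savez('w7.npz',K=c['K'],W=c['W']);cv2.imwrite('pics/w7full.png',c['img'])
s=cap('scene')['img'];cv2.imwrite('pics/s7.png',s)
a=cv2.resize(c['img'][0:320,60:380],(600,600),interpolation=cv2.INTER_CUBIC);cv2.imwrite('pics/w7.png',a)
E
```

```text
clock: 10.6
tcp_pos: [0.4732, -0.3196, 0.1703]
tool_rot: [[0.979, 0.204, 0.013], [0.204, -0.979, -0.022], [0.008, 0.025, -1.0]]
wrist_force: [0.2, -12.0, 9.7]
grip_width: 0.0004
clock: 11.18
tcp_pos: [0.4916, -0.4078, 0.2584]
tool_rot: [[0.979, 0.203, 0.018], [0.203, -0.979, -0.028], [0.011, 0.031, -0.999]]
wrist_force: [-0.2, 0.2, 0.3]
grip_width: -0.0004
shift [ -0.23 -12.51   9.06] twist -0.2 | t 11.18 tcp [ 0.4916 -0.4078  0.2584] yang -78.3 F [-0.2  0.2  0.3] w -0.0004 q [-0.9   0.19  0.2   1.56 -0.    2.04]
```

View pics/w7.png

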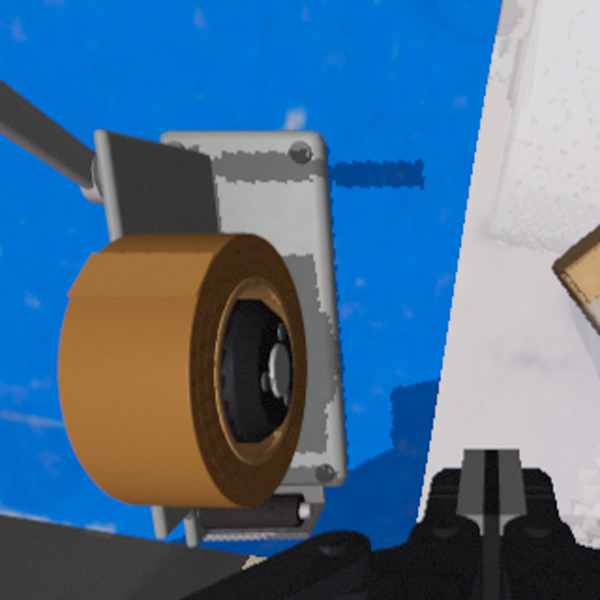

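```bash
python3 - <<'E'
from h import *
z=np.load('w7.npz');c=dict(K=z['K'],W=z['W']);im=cv2.imread('pics/w7full.png').astype(int)
yw=np.radians(11.9);X=np.array([np.cos(yw),np.sin(yw),0]);Y=np.array([-X[1],X[0],0]);O=np.array([.4655,-.2884,0])
for y in(-.024,-.027,-.030):
    p=np.array([proj(c,O+X*.06*np.cos(t)+Y*y+[0,0,.109+.06*np.sin(t)]) for t in np.linspace(0,6.28,200)])
    print(y,'right',p[:,0].max(),p[p[:,0].argmax(),1],'v',p[:,1].min(),p[:,1].max(),'left',p[:,0].min())
q=proj(c,O+Y*.024+[0,0,.169]);print('inner top',q)
b=(im[:,:,2]-im[:,:,0]>25)
for v in(180,200,205,210):
    r=[u for u in range(60,300) if b[v,u]];print(v,r[0],max([u for u in r if u<230]))
# face plane check: top edge of face at v=200 between light tread and dark face
print([tuple(int(k) for k in im[200,u]) for u in range(152,176,2)])
e=proj(c,O+Y*-.033+[0,0,.115]);print('nose centre',e)
E
```

```text
-0.024 right 219.34628045695789 199.44070940148922 v 123.27481671899847 268.58273195114816 left 169.02883342772034
-0.027 right 222.29486928046285 199.41039332802683 v 123.26172289006593 268.5211794553308 left 173.60025304395418
-0.03 right 225.24190805740523 199.38009319145104 v 123.24863781857735 268.45966802703157 left 178.16796404047585
inner top [ 97.48304537 218.13090146]
180 92 222
200 91 223
205 92 222
210 92 222
[(59, 118, 169), (61, 119, 169), (62, 119, 170), (64, 119, 171), (64, 107, 148), (24, 42, 64), (21, 41, 64), (20, 39, 61), (15, 38, 58), (16, 38, 61), (21, 42, 63), (73, 119, 159)]
nose centre [208.18809823 197.75435552]
```

```bash
python3 -c "
from h import *
yw=np.radians(11.9);X=np.array([np.cos(yw),np.sin(yw),0]);Y=np.array([-X[1],X[0],0]);O=np.array([.4655,-.2884,0])
go(O-Y*.065+[0,0,.2584],12)"
```

```text
shift [-0.06 -5.57 -0.62] twist 89.7 | t 11.28 tcp [ 0.4909 -0.4065  0.2536] yang -78.3 F [ 0.4 -0.2 -0.4] w -0.0 q [-0.89  0.19  0.2   1.55 -0.    2.04]
```

```bash
python3 -m handwheel '[[[0,-1,-0.5],-7,-1],[[0,-2,-0.5],-14,-1],[[0,-3,-0.5],-21,-1],[[0,-4,-0.5],-28,-1],[[0,-5,-0.5],-35,-1],[[0,-5.6,-0.6],-42,-1],[[0,-5.6,-0.6],-49,-1],[[0,-5.6,-0.6],-56,-1],[[0,-5.6,-0.6],-63,-1],[[0,-5.6,-0.6],-70,-1],[[0,-5.6,-0.6],-77,-1],[[0,-5.6,-0.6],-84,-1]]'
python3 -m handwheel '[[[0,0,0],-6,-1],[[0,0,0],-6,-1]]'
python3 -c "
from h import *
yw=np.radians(11.9);X=np.array([np.cos(yw),np.sin(yw),0]);Y=np.array([-X[1],X[0],0]);O=np.array([.4655,-.2884,0])
go(O-Y*.065+[0,0,.123],11.9);go(O-Y*.035+[0,0,.123],11.9)"
```

```text
clock: 12.28
tcp_pos: [0.4789, -0.351, 0.2565]
tool_rot: [[-0.106, 0.994, 0.013], [0.994, 0.106, -0.022], [-0.023, 0.01, -1.0]]
wrist_force: [-0.1, 0.2, -0.5]
grip_width: 0.0857
clock: 12.45
tcp_pos: [0.4785, -0.3504, 0.2548]
tool_rot: [[-0.215, 0.977, 0.011], [0.976, 0.215, -0.02], [-0.022, 0.006, -1.0]]
wrist_force: [0.2, 0.6, 0.4]
grip_width: 0.0853
shift [ 0.12 -0.08 13.18] twist 0.5 | t 12.45 tcp [ 0.4785 -0.3504  0.2548] yang 12.4 F [0.2 0.6 0.4] w 0.0853 q [-0.85  0.06  0.06  1.55 -0.01  0.5 ]
shift [ 3.12 -0.05 13.12] twist 0.5 | t 12.45 tcp [ 0.4785 -0.3504  0.2548] yang 12.4 F [0.2 0.6 0.4] w 0.0853 q [-0.85  0.06  0.06  1.55 -0.01  0.5 ]
```

```bash
python3 -m handwheel '[[[0,-0.1,4],0.5,-1],[[0,-0.1,8],0.5,-1],[[0,-0.1,11.5],0.5,-1],[[0,-0.1,12.9],0.5,-1],[[0,-0.1,12.9],0.5,-1],[[1,-0.1,12.9],0.5,-1],[[1.8,-0.1,12.9],0.5,-1],[[2.5,-0.1,12.9],0.5,-1],[[3,-0.1,12.9],0.5,-1],[[3.3,-0.1,12.9],0.5,-1],[[3.3,-0.1,12.9],0.5,-1]]'
python3 -c "
from h import *
yw=np.radians(11.9);X=np.array([np.cos(yw),np.sin(yw),0]);Y=np.array([-X[1],X[0],0]);O=np.array([.4655,-.2884,0])
go(O-Y*.035+[0,0,.123],11.9)"
```

```text
clock: 13.37
tcp_pos: [0.4724, -0.3213, 0.1266]
tool_rot: [[-0.206, 0.978, 0.013], [0.978, 0.206, -0.023], [-0.025, 0.008, -1.0]]
wrist_force: [0.8, -2.4, 0.6]
grip_width: 0.085
shift [-0.13 -0.    0.37] twist 0.0 | t 13.37 tcp [ 0.4724 -0.3213  0.1266] yang 11.9 F [ 0.8 -2.4  0.6] w 0.085 q [-0.82 -0.   -0.23  1.31 -0.01  0.54]
```

```bash
python3 -m handwheel '[[[0.2,0,0],0,-1],[[0.4,0,0],0,-1],[[0.6,0,0],0,-1],[[0.8,0,0],0,-1],[[0.8,0,0],0,-1]]'
python3 -m handwheel '[[[-1.5,0,0],0,-1],[[-4,0,0],0,-1],[[-5,0,-2],0,-1],[[-6,0,-6],0,-1],[[-9,0,-10],0,-1],[[-12,0,-13],0,-1],[[-12,0,-13],0,-1]]'
python3 - <<'E'
from h import *
go([.5,-.4,.25])
c=cap('wrist');np.savez('w8.npz',K=c['K'],W=c['W']);cv2.imwrite('pics/w8.png',c['img'])
E
```

```text
clock: 13.78
tcp_pos: [0.4723, -0.3199, 0.1304]
tool_rot: [[-0.204, 0.979, 0.017], [0.978, 0.204, -0.037], [-0.04, 0.009, -0.999]]
wrist_force: [0.4, -26.0, 3.7]
grip_width: 0.0856
clock: 14.37
tcp_pos: [0.4956, -0.4369, 0.2716]
tool_rot: [[-0.202, 0.979, 0.022], [0.978, 0.202, -0.044], [-0.048, 0.012, -0.999]]
wrist_force: [-0.3, -0.9, 0.5]
grip_width: 0.0852
shift [3.62 1.15 2.  ] twist 0 | t 14.37 tcp [ 0.4956 -0.4369  0.2716] yang 11.7 F [-0.3 -0.9  0.5] w 0.0852 q [-0.92  0.24  0.29  1.57 -0.01  0.45]
```

View pics/w8.png

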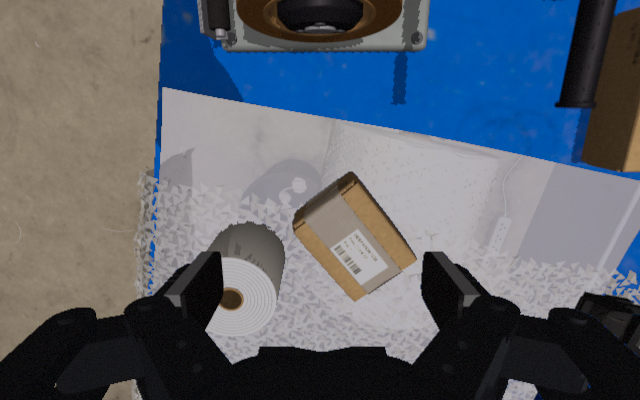

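```bash
python3 - <<'E'
from h import *
z=np.load('w8.npz');c=dict(K=z['K'],W=z['W']);im=cv2.imread('pics/w8.png');g=im.max(2)
for v in(20,50,80,95):
    u=[k for k in range(540,640) if g[v,k]<75];print(v,u[0],u[-1])
for k in(570,576,582):print(k,[int(x) for x in g[92:112,k]])
yw=np.radians(11.9);X=np.array([np.cos(yw),np.sin(yw),0]);Y=np.array([-X[1],X[0],0]);O=np.array([.4655,-.2884,0])
# axis ray at several rows: bisect edges, find point at distance 125 from hinge line
for v,ua in((104,576),(80,None),(50,None),(20,None)):
    if ua is None:
        k=[k for k in range(540,640) if g[v,k]<75];ua=(k[0]+k[-1])/2
    o,d=ray(c,ua,v);h=O+X*.082+[0,0,.105]
    a=np.array([(o-h)@X,o[2]-.105]);b=np.array([d@X,d[2]])
    r=np.roots([b@b,2*a@b,a@a-.125**2])
    for s in r: 
        p=o+np.real(s)*d;print(v,ua,'x,y,z disp',((p-O)@X).round(4),((p-O)@Y).round(4),p[2].round(4),'th',np.degrees(np.arctan2(p[2]-.105,(p-h)@X)).round(1),'imag',np.imag(s).round(3))
E
```

```text
20 576 639
50 570 639
80 564 639
95 561 639
570 [17, 14, 19, 17, 16, 16, 24, 23, 20, 16, 14, 20, 20, 18, 24, 86, 129, 161, 169, 168]
576 [28, 25, 28, 29, 30, 29, 29, 33, 29, 27, 24, 26, 28, 25, 32, 73, 126, 157, 169, 171]
582 [44, 46, 47, 50, 48, 50, 52, 51, 48, 41, 39, 39, 45, 41, 35, 45, 76, 99, 106, 108]
104 576 x,y,z disp 0.2063 -0.0885 0.1186 th 6.3 imag 0.0
104 576 x,y,z disp 0.1288 -0.0852 0.2209 th 68.0 imag 0.0
80 601.5 x,y,z disp 0.2002 -0.0713 0.1458 th 19.0 imag 0.0
80 601.5 x,y,z disp 0.1457 -0.0736 0.2125 th 59.3 imag 0.0
50 604.5 x,y,z disp 0.2021 -0.0511 0.1397 th 16.1 imag 0.0
50 604.5 x,y,z disp 0.1418 -0.0595 0.2148 th 61.4 imag 0.0
20 607.5 x,y,z disp 0.2035 -0.031 0.1342 th 13.5 imag 0.0
20 607.5 x,y,z disp 0.1383 -0.0465 0.2166 th 63.2 imag 0.0
```

```bash
python3 -c "
from h import *
yw=np.radians(11.9);X=np.array([np.cos(yw),np.sin(yw),0]);Y=np.array([-X[1],X[0],0]);O=np.array([.4655,-.2884,0])
go(O+X*.129-Y*.064+[0,0,.285],11.9)
go(O+X*.129-Y*.064+[0,0,.219],11.9)"
```

```text
shift [ 8.68 13.   -1.73] twist -0.2 | t 14.42 tcp [ 0.4955 -0.4364  0.2702] yang 11.7 F [-0.7 -0.2  0.2] w 0.0855 q [-0.92  0.24  0.29  1.57 -0.01  0.45]
shift [ 8.98 12.92  4.86] twist -0.2 | t 14.42 tcp [ 0.4955 -0.4364  0.2702] yang 11.7 F [-0.7 -0.2  0.2] w 0.0855 q [-0.92  0.24  0.29  1.57 -0.01  0.45]
```

```bash
python3 -m handwheel '[[[2,3,-1.7],0,-1],[[4.3,6.5,-1.7],0,-1],[[6.5,10,-1.7],0,-1],[[8.7,13,-1.7],0,-1],[[8.7,13,-1.7],0,-1],[[8.8,13,1.5],0,-1],[[9,12.9,4.9],0,-1],[[9,12.9,4.9],0,-1],[[9,12.9,4.9],0,-1]]'
python3 - <<'E'
from h import *
yw=np.radians(11.9);X=np.array([np.cos(yw),np.sin(yw),0]);Y=np.array([-X[1],X[0],0]);O=np.array([.4655,-.2884,0])
go(O+X*.129-Y*.064+[0,0,.219],11.9)
c=cap('wrist');np.savez('w9.npz',K=c['K'],W=c['W']);cv2.imwrite('pics/w9.png',c['img']);g=c['img'].max(2)
h=O+X*.129-Y*.06+[0,0,.221]
for y in(.0,-.035,-.06):
    print(y,proj(c,h+Y*(y+.06)).round(1))
for v in range(150,240,15):print(v,''.join('#' if x<40 else('+' if x<80 else '.') for x in g[v,200:440:3]))
E
```

```text
clock: 15.17
tcp_pos: [0.6032, -0.3227, 0.2161]
tool_rot: [[-0.202, 0.979, 0.017], [0.979, 0.202, -0.039], [-0.042, 0.008, -0.999]]
wrist_force: [0.3, -1.5, 0.5]
grip_width: 0.0853
shift [-0.22  0.14 -0.28] twist -0.2 | t 15.17 tcp [ 0.6032 -0.3227  0.2161] yang 11.7 F [ 0.3 -1.5  0.5] w 0.0853 q [-0.67  0.32  0.28  1.49 -0.02  0.69]
0.0 [323.8 123.1]
-0.035 [323.9 217.8]
-0.06 [324.  276.2]
150 +++++...........................++++++++++++++#.................................
165 .................................#++++++++++++#.................................
180 .................................#++++++++++++#.................................
195 .................................#+++++++++++#+.................................
210 ................................................................................
225 ..................................+#+......+##..................................
```

```bash
python3 -m handwheel '[[[0,0,-0.2],0,-0.4],[[0,0,-0.2],0,0.1],[[0,0,-0.2],0,0.5],[[0,0,-0.2],0,0.9],[[0,0,-0.2],0,0.9],[[0,0,-0.2],0,0.9],[[0,0,-0.2],0,0.9]]' 25
python3 - <<'E'
from h import *
yw=np.radians(11.9);X=np.array([np.cos(yw),np.sin(yw),0]);Y=np.array([-X[1],X[0],0]);O=np.array([.4655,-.2884,0])
go([.6,-.32,.2])
s=bot.get_state();R=np.array(s['tool_rot']);p=s['tcp_pos'];a=p-R[:,2]*.002;q=a-O
x,z=q@X-.082,a[2]-.105;print('r',np.hypot(x,z),'th',np.degrees(np.arctan2(z,x)),'y',q@Y)
t0=np.arctan2(z,x);r=np.hypot(x,z)
for t in np.radians([75,82,89,96,103,110,117,124,131,138,143,147]):
    d=R.T@((X*(r*np.cos(t)-x))+np.array([0,0,r*np.sin(t)-z]));print(round(np.degrees(t)),(d*100).round(2))
E
```

```text
clock: 15.8
tcp_pos: [0.6044, -0.3239, 0.2215]
tool_rot: [[-0.201, 0.979, 0.021], [0.978, 0.202, -0.043], [-0.046, 0.012, -0.999]]
wrist_force: [0.5, 0.2, 2.5]
grip_width: 0.0129
shift [ 0.57 -0.37  2.12] twist 0 | t 15.8 tcp [ 0.6044 -0.3239  0.2215] yang 11.7 F [0.5 0.2 2.5] w 0.0129 q [-0.67  0.32  0.29  1.5  -0.02  0.69]
r 0.1272726123634613 th 68.55603968403389 y -0.06330475414960514
75 [-0.03 -1.35 -0.46]
82 [-0.05 -2.87 -0.79]
89 [-0.06 -4.42 -0.93]
96 [-0.07 -5.97 -0.88]
103 [-0.06 -7.51 -0.64]
110 [-0.05 -9.   -0.22]
117 [ -0.03 -10.44   0.39]
124 [  0.   -11.78   1.16]
131 [  0.04 -13.03   2.09]
138 [  0.09 -14.15   3.16]
143 [  0.12 -14.87   4.01]
147 [  0.15 -15.38   4.73]
```

```bash
python3 -m handwheel '[[[0,-0.7,-0.3],0,0.9],[[0,-1.4,-0.5],0,0.9],[[0,-2.9,-0.8],0,0.9],[[-0.1,-4.4,-0.9],0,0.9],[[-0.1,-6,-0.9],0,0.9],[[-0.1,-7.5,-0.6],0,0.9],[[0,-9,-0.2],0,0.9],[[0,-10.4,0.4],0,0.9],[[0,-11.8,1.2],0,0.9],[[0,-13,2.1],0,0.9],[[0,-13.6,2.6],0,0.9],[[0,-13.6,2.6],0,0.9]]'
python3 - <<'E'
from h import *
yw=np.radians(11.9);X=np.array([np.cos(yw),np.sin(yw),0]);Y=np.array([-X[1],X[0],0]);O=np.array([.4655,-.2884,0])
go([.6,-.32,.2])
s=bot.get_state();R=np.array(s['tool_rot']);p=s['tcp_pos'];a=p-R[:,2]*.002;q=a-O
x,z=q@X-.082,a[2]-.105;print('r',np.hypot(x,z),'th',np.degrees(np.arctan2(z,x)),'y',q@Y)
t0=np.arctan2(z,x);r=np.hypot(x,z)
for t in np.radians([138,141,144,147,149]):
    d=R.T@((X*(r*np.cos(t)-x))+np.array([0,0,r*np.sin(t)-z]));print(round(np.degrees(t)),(d*100).round(2))
E
```

```text
clock: 16.8
tcp_pos: [0.4698, -0.3525, 0.193]
tool_rot: [[-0.2, 0.98, 0.019], [0.979, 0.201, -0.042], [-0.045, 0.01, -0.999]]
wrist_force: [-4.2, 0.6, 2.4]
grip_width: 0.0128
shift [ 0.54 13.41 -0.59] twist 0 | t 16.8 tcp [ 0.4698 -0.3525  0.193 ] yang 11.6 F [-4.2  0.6  2.4] w 0.0128 q [-0.86  0.01 -0.1   1.42 -0.01  0.51]
r 0.12800463630689518 th 135.32185693630157 y -0.06350378281083341
138 [ 0.02 -0.41  0.43]
141 [ 0.04 -0.86  0.94]
144 [ 0.06 -1.27  1.46]
147 [ 0.08 -1.65  2.01]
149 [ 0.1  -1.89  2.39]
```

```bash
python3 -m handwheel '[[[0,-0.4,0.4],0,0.9],[[0,-0.8,0.9],0,0.9],[[0,-1.2,1.4],0,0.9],[[0.1,-1.4,1.7],0,0.9],[[0.1,-1.5,1.9],0,0.9],[[0.1,-1.5,1.9],0,0.9]]'
python3 - <<'E'
from h import *
yw=np.radians(11.9);X=np.array([np.cos(yw),np.sin(yw),0]);Y=np.array([-X[1],X[0],0]);O=np.array([.4655,-.2884,0])
go([.6,-.32,.2])
s=bot.get_state();R=np.array(s['tool_rot']);p=s['tcp_pos'];a=p-R[:,2]*.002;q=a-O
x,z=q@X-.082,a[2]-.105;print('r',np.hypot(x,z),'th',np.degrees(np.arctan2(z,x)),'y',q@Y)
E
```

```text
clock: 17.3
tcp_pos: [0.4567, -0.3554, 0.1758]
tool_rot: [[-0.201, 0.979, 0.023], [0.978, 0.202, -0.043], [-0.047, 0.013, -0.999]]
wrist_force: [3.4, 5.4, 12.1]
grip_width: 0.013
shift [ 0.47 14.78 -2.25] twist 0 | t 17.3 tcp [ 0.4567 -0.3554  0.1758] yang 11.6 F [ 3.4  5.4 12.1] w 0.013 q [-0.88 -0.02 -0.16  1.38 -0.01  0.49]
r 0.12727094310065173 th 145.11609711599635 y -0.06363975949856529
```

```bash
python3 -m handwheel '[[[0,0,-0.1],0,0.3],[[0,0,-0.1],0,-0.2],[[0,0,-0.1],0,-0.5],[[0,0,-0.1],0,-0.5],[[0,0,-2],0,-0.5],[[0,0,-5],0,-0.5],[[0,0,-9],0,-0.5],[[-2,0,-12],7,-0.5],[[-4,1,-13],14,-0.5],[[-5,2,-13],21,-0.5],[[-5,3,-13],28,-0.5],[[-5,3,-13],35,-0.5]]'
python3 -m handwheel '[[[0,0,0],7,-0.5],[[0,0,0],14,-0.5],[[0,0,0],21,-0.5],[[0,0,0],28,-0.5],[[0,0,0],35,-0.5],[[0,0,0],42,-0.5],[[0,0,0],49,-0.5],[[0,0,0],55,-0.5],[[0,0,0],55,-0.5]]'
python3 - <<'E'
from h import *
go([.49,-.41,.30],-78.1)
E
```

```text
clock: 18.3
tcp_pos: [0.4943, -0.3931, 0.3075]
tool_rot: [[0.403, 0.915, 0.022], [0.915, -0.401, -0.043], [-0.03, 0.038, -0.999]]
wrist_force: [0.0, -1.2, 0.5]
grip_width: 0.0646
clock: 19.05
tcp_pos: [0.4941, -0.3932, 0.307]
tool_rot: [[0.981, 0.19, 0.021], [0.191, -0.981, -0.042], [0.013, 0.046, -0.999]]
wrist_force: [-0.5, -0.7, -0.1]
grip_width: 0.064
shift [-0.73  1.54  0.76] twist -0.9 | t 19.05 tcp [ 0.4941 -0.3932  0.307 ] yang -79.0 F [-0.5 -0.7 -0.1] w 0.064 q [-0.87  0.17  0.27  1.63 -0.01  2.08]
```

```bash
python3 - <<'E'
from h import *
c=cap('wrist');np.savez('w10.npz',K=c['K'],W=c['W']);cv2.imwrite('pics/w10full.png',c['img'])
s=cap('scene')['img'];t=cap('top')['img'];cv2.imwrite('pics/s10.png',s);cv2.imwrite('pics/t10.png',t)
A=np.zeros((600,800,3),np.uint8)
A[:,:500]=cv2.resize(c['img'][20:320,100:350],(500,600),interpolation=cv2.INTER_CUBIC)
A[:300,500:]=cv2.resize(s[130:280,220:370],(300,300),interpolation=cv2.INTER_CUBIC)
A[300:,500:]=cv2.resize(t[155:255,315:415],(300,300),interpolation=cv2.INTER_CUBIC)
cv2.imwrite('pics/fin.png',A)
E
```

```text
(no output)
```

View pics/fin.png

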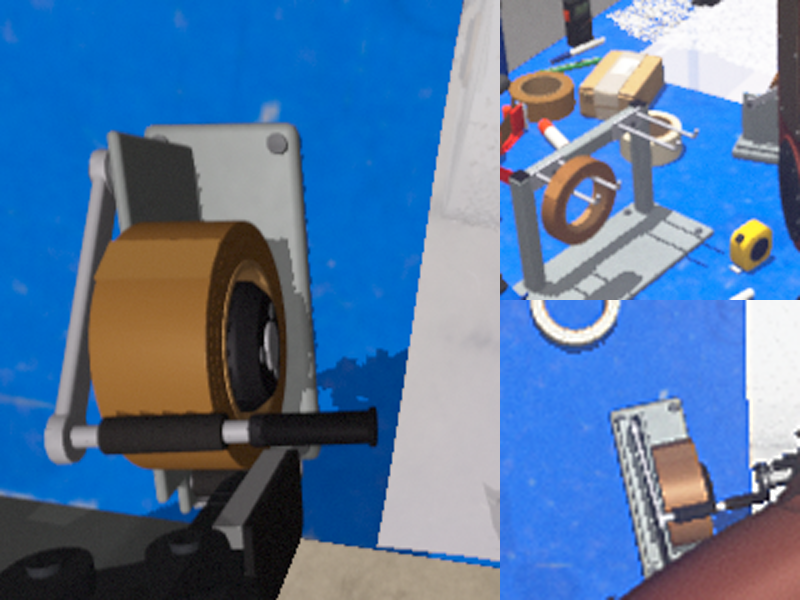

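```bash
python3 - <<'E'
from h import *
z=np.load('w10.npz');c=dict(K=z['K'],W=z['W']);im=cv2.imread('pics/w10full.png').astype(int)
yw=np.radians(11.9);X=np.array([np.cos(yw),np.sin(yw),0]);Y=np.array([-X[1],X[0],0]);O=np.array([.4655,-.2884,0])
for y in(-.024,-.027):
    p=np.array([proj(c,O+X*.06*np.cos(t)+Y*y+[0,0,.109+.06*np.sin(t)]) for t in np.linspace(0,6.28,300)])
    print(y,'right',p[p[:,0].argmax()].round(1),'left',p[p[:,0].argmin()].round(1),'v',p[:,1].min().round(1),p[:,1].max().round(1))
print('inner top',proj(c,O+Y*.024+[0,0,.169]).round(1),'nose top/centre',proj(c,O-Y*.033+[0,0,.115]).round(1))
print('plate top back corner inner',proj(c,O+Y*.024+X*.1+[0,0,.12]).round(1),'bar end',proj(c,O-X*.023-Y*.085+[0,0,.173]).round(1))
print('foot BR',proj(c,O+X*.11-Y*.0367+[0,0,.018]).round(1))
b=(im[:,:,2]-im[:,:,0]>25)
for v in(170,180,190,200):
    r=[u for u in range(100,300) if b[v,u]];k=im[v,:,2];d=np.diff(k[190:225]);print(v,r[0],r[-1],'tread/face',190+d.argmin()+.5,d.min())
E
```

```text
-0.024 right [239.6 199.8] left [208.7 183.4] v 129.5 252.8
-0.027 right [242.2 199.8] left [212.4 181.8] v 129.4 252.7
inner top [149.8 209.4] nose top/centre [234.9 192.6]
plate top back corner inner [158.8  84.3] bar end [286.  233.8]
foot BR [247.6  82.7]
170 146 240 tread/face 203.5 -47
180 144 241 tread/face 202.5 -62
190 144 242 tread/face 202.5 -62
200 145 242 tread/face 202.5 -70
```

```bash
python3 -c "
from h import *
a=cv2.imread('pics/top0.png').astype(int);b=cv2.imread('pics/t10.png').astype(int);d=(abs(a-b).max(2)>60)
print('bystander px changed: left bench',d[165:262,160:255].sum(),'tape measure/marker',d[228:250,230:302].sum(),'carton/label',d[172:245,412:475].sum())
go([.49,-.41,.30]);print(bot.job_done())"
```

```text
bystander px changed: left bench 0 tape measure/marker 0 carton/label 3286
shift [-0.75  1.53  0.78] twist 0 | t 19.2 tcp [ 0.4942 -0.3932  0.3072] yang -78.5 F [-0.7  0.3 -0.4] w 0.0641 q [-0.87  0.17  0.27  1.63 -0.01  2.07]
the job is handed in; nothing more can be done
None
```

The wide roll is on the dispenser hub against the side plate, the brake bar rests on it, and the gripper has let go and moved clear. I handed the job in at 19.2 s, inside the 58 s limit.

**How it was done:** I lifted the roll about 35 mm, drew it off its hook and slid it onto the hub until it met the plate. Then I pressed its free face home (last push about 26 N). I gripped the brake handle, carried it over along its arc to the roll, and released it there.

**Last checks that agreed:**
- The final picture shows the bar's sleeve lying on the roll, and the narrow roll still on its hook.
- The handle stopped at about 145–147°, where it should lie on a seated roll, with 12 N pushing back.
- The force on the wrist was about zero at hand-in.
- The top view shows no change around the carton and stapler at the left, the tape measure or the marker.

**Checks that disagreed or are open:**
- **Possible tilt:** In the last wrist picture the top of the roll measured about 4 mm nearer the plate than expected, and the bottom about 2.5 mm farther out, roughly 3° in all. The same offset showed before the 26 N push and stayed after it. The roll's centre still came out within about 1 mm of the seat, and it stopped firmly under the push, so I took it as home. I could not tell a small real tilt from camera error.
- **Blocked view:** The pixel comparison could not check the label roll and the carton beside it, because the arm covers them in the top view. Both appeared in the wrist pictures before the brake was swung. I saw no contact there, but did not confirm it afterwards.

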